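# Start the crossed wing cap and screw it home

## Task

The wing cap on the square feed canister was put on crossed and rides high on its thread. Without lifting it off, turn it backwards (counter-clockwise from above) until its nose points at the straight rib on the canister's top and the thread lets it drop in, then screw it down clockwise, fully home, to the round stud, and let go. Leave the round drum with its closed cap standing where it is.

Things in the scene. Friction and masses are not known exactly. Their poses are not given: they have to be found in the camera images.
- cap_grip (a point): Centre of the grip bar on the square canister's dark grey cap (64 mm across), on the cap's axis, z up. Bar 46 mm long (x, towards the nose), 14 wide (y), 28 high; this point is 14 mm above the cap's flat top. Starts 168 mm above the work surface, riding level and free to turn; held at the rib it must be let down 11 mm; home it is at 151 mm. Sideways play 2 mm.
- cap_nose (a point): Tip of the cap's nose, a 6 mm wide pointer out of its rim, 40 mm from the cap's axis along x, 16.5 mm below cap_grip. Starts 33 to 60 degrees clockwise (from above) past the canister's rib. Drops in within 8 degrees of the rib; then 80 degrees clockwise to the stud, sinking 6 mm evenly between 10 and 80 degrees (3 mm vertical play); stop 3 degrees later.
- canister: Square canister, light grey plastic, 120 x 120 x 100 mm, does not move. Origin: centre of underside, z up. Threaded neck amid its top, 31 mm high, 54 mm across. On its top, 51 mm from the centre: a dark straight rib (14 x 5 x 6 mm) at +x, where the nose must point to drop in, and a dark round stud (10 mm across) 80 degrees clockwise of it, near -y, where it is home.
- drum: Bystander: loose round drum of the same light grey plastic, 110 mm across, 135 mm high, with a like wing cap, already home (top of its bar at 184 mm). Origin at the centre of its underside.
Not all that is in view belongs to the job. What is shaped like the part that bears cap_grip but purple is not meant.

How it is judged:
By the outcome, as a careful person would: the job done as asked, in the order asked, and still so for the second after the job is handed in, with the robot touching nothing.
It also fails if it takes over 35 s, if anything falls off the work surface, if the arm or the gripper's body presses on something with over 40 N, if the wrist force passes 120 N, or if a joint passes its speed limit or range.

## Robot

A 7-joint arm with a two-finger parallel gripper is mounted at the origin on the work surface. World frame = base frame: x ahead of the robot, y to its left, z up, the work surface at z = 0. Lengths are in m, angles in degrees, forces in N, time in s.
With the tool pointing down it reaches from about 0.425 to 0.875 m from the base axis. Payload 4.7 kg.
Tool frame: the origin (TCP) lies midway between the tips of the shut fingers; the grasp point (between the pads) lies 19 mm behind it; z points along the fingers, y is the direction in which the jaws open and shut (so a half turn about z gives the same grasp; the last joint's range is limited). The gripper opens to 87 mm and grips with 3 to 60 N. Pads are 19 mm wide; open, the fingers measure 117 mm over their backs; the gripper's body (75 mm by 190 mm) begins 51 mm behind the grasp point.
Start: joints at [-69.379, 18.392, -4.016, 83.108, 1.295, 78.541, -3.26], TCP at [0.22, 0.612, 0.223] pointing down, gripper open.
Joint ranges: [-163.93, 163.93], [-17.29, 119.83], [-79.2, 71.16], [3.27, 140.29], [-89.18, 269.18], [5.43, 117.66], [-154.24, 154.24]. Speed limits (degrees/s): [147.25, 147.25, 180, 180, 180, 180, 180].

## Interface

Orientations are given as [roll, pitch, yaw] about the fixed x, y, z axes, in that order (R = Rz(yaw) Ry(pitch) Rx(roll)).
In Python, from cell import env gives the robot as it stands. The module is installed in compiled form; this text tells all that it offers.
- The arm moves only by the tool servo_tool, never from a script. Its argument "plan" is a list of rows, each a list of 3 entries, a list of its own where there are three numbers: the opening, from 0 (shut) to 1 (fully open), then the shift along the tool's x, y, z in cm, then the turn, a rotation vector about the tool's x, y, z in degrees. A call has 1 to 20 rows; each row shifts and turns the pose as measured when the row begins, along the tool's axes as they then stand; what a row does not reach is not made up. A row lasts 1/12 s, in which the tool goes at most 41.7 mm and 7.16 degrees, less where a joint would pass 70% of its speed; a pose out of reach is approached as far as the arm can. A call is refused whole if a number of a shift passes 4.17 or a number of a turn 7.16, either way. A call with a gripper value outside its range is refused whole. The fingers move at their own pace and stop on an object; "force" is the grip in N (left out, the last holds). Time passes only in rows, so rows that do not move let the fingers close. It gives the time, the measured TCP pose, the force and the opening at its end, in the units of the state.
- env.get_obs(): the state, without advancing time (a new reading comes with each control period).
- env.read_camera(name): name is "side" or "top" or "wrist"; returns a dict with "image" (420x560x3 uint8, blue, green, red), "fx", "fy", "cx", "cy" (pixels), "rvec" (rotation vector, rad) and "tvec" (3), from world to camera coordinates, as OpenCV has them; the wrist camera has in their place "T_tool_cam" (4x4, takes a point from camera to tool coordinates, whose origin is the TCP and whose axes are the flange's). Camera axes: x right, y down, z forward; pixel columns grow to the right and rows downward; lengths in m; the calibration is good to about 2 mm. A picture is of the moment at which its call begins: read the wrist's pose just before it. There is no depth.
- env.sign_off(): hands the job in, once; it reports no verdict.
The state is a dict: "time_s": time; "qpos": joint angles; "joint_velocities": joint speeds; "effort": joint torques, N m; "tool_pos": TCP position; "tool_rot": TCP orientation; "force": force on the tool from outside, world axes, zero at the start; "wrist_torque": the same for the moment, N m; "grip_width": finger opening in m.
Only numpy, scipy, OpenCV 4.12 (cv2) and the standard library are available. Lean on these libraries where they do the work, as an engineer would, in place of code of your own. Each camera call takes 0.05 s, during which the arm holds its last target. There are 200 camera calls.

## Working session

There is one attempt and no reset: what is moved stays moved. The work goes in short steps, Python scripts to look and compute and a tool call to move; the robot and the scene stay as the last step left them, time stands still between calls to the robot, and variables do not carry over. Pictures are saved under pics/ and viewed, about 8 in all and at most 12, crops included, and the job is handed in when it is done.

Besides the shell and the picture viewer there is one more tool, called after "Call:" by a JSON object that holds its "op" and its "data". servo_tool: Moves the arm, as the interface text tells. Its arguments: {"type":"object","properties":{"plan":{"type":"array"},"force":{"type":"number"}},"required":["plan"]}

```bash
mkdir -p pics; cat > h.py <<'E'
import numpy as np, cv2
from cell import env
from scipy.spatial.transform import Rotation as R
def cam(name):
    o=env.get_obs(); c=env.read_camera(name)
    K=np.array([[c["fx"],0,c["cx"]],[0,c["fy"],c["cy"]],[0,0,1]])
    if name=="wrist":
        T=np.eye(4);T[:3,:3]=R.from_euler('xyz',o["tool_rot"],degrees=True).as_matrix();T[:3,3]=o["tool_pos"]
        W=T@np.array(c["T_tool_cam"]); Rc,pc=W[:3,:3],W[:3,3]
    else:
        Rw=cv2.Rodrigues(np.array(c["rvec"]))[0]; Rc=Rw.T; pc=-Rw.T@np.array(c["tvec"]).ravel()
    return c["image"],K,Rc,pc
def ray(K,Rc,pc,uv,z):
    d=Rc@np.linalg.inv(K)@np.array([uv[0],uv[1],1.]); return pc+d*(z-pc[2])/d[2]
def proj(K,Rc,pc,P):
    q=K@(Rc.T@(np.array(P)-pc)); return q[:2]/q[2]
E
python3 - <<'E'
from h import *
print(env.get_obs())
ims=[]
for n in("top","side","wrist"):
    im,K,Rc,pc=cam(n); cv2.imwrite(f"pics/{n}0.png",im); np.savez(f"pics/{n}0.npz",K=K,Rc=Rc,pc=pc); print(n,pc.round(3),Rc[:,2].round(2),K[0,0])
E
```

```text
{'time_s': 0.0, 'qpos': array([-69.38035184,  18.43925473,  -4.01544524,  83.1760762 ,
         1.29773179,  78.54138348,  -3.25883341]), 'joint_velocities': array([ 0.0143589 ,  0.00718513,  0.03365066, -0.01544867,  0.02071534,
       -0.11336232, -0.01348407]), 'effort': array([ 3.09953816e-05, -4.91286063e+01, -4.03533652e-01, -3.12527275e+01,
       -6.38065115e-02,  4.37069067e-02,  1.76980120e-04]), 'tool_pos': array([0.22017878, 0.61096996, 0.22144903]), 'tool_rot': array([-1.79888684e+02,  8.55284983e-03,  1.60191766e+02]), 'force': array([ 0.35184628, -0.06169451,  0.02841284]), 'wrist_torque': array([-0.0133801 , -0.04849165, -0.00777053]), 'grip_width': 0.08694326061770732}
top [ 0.415 -0.007  1.14 ] [ 0.04 -0.   -1.  ] 513.6525817362246
side [ 0.175 -0.562  0.633] [ 0.4   0.67 -0.63] 473.2002792375656
wrist [0.152 0.636 0.384] [ 0.25 -0.09 -0.96] 302.36010949675654
```

View pics/top0.png

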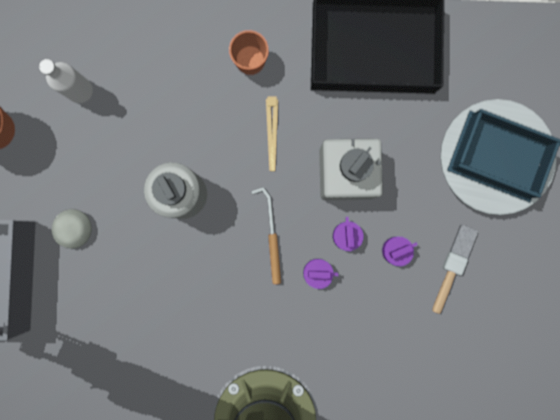

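View pics/side0.png

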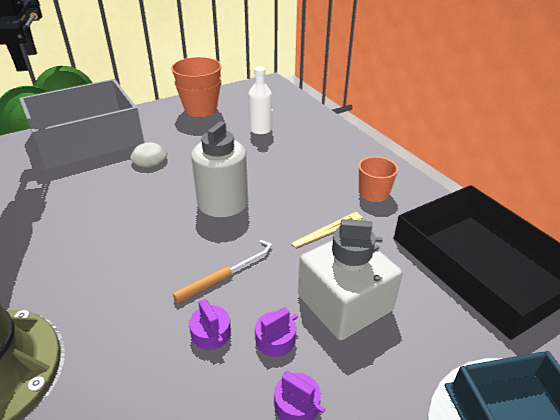

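Top view: there are two grey-capped vessels, the square canister at (352,168) and the round drum at (171,190). Three purple caps lie at (348,236), (398,251) and (319,273). The square canister's grey cap at (357,165) is the one meant, because the drum is round and the others are purple. I'll confirm with a crop.

```bash
python3 - <<'E'
import cv2,numpy as np
a=cv2.imread("pics/top0.png")[125:210,310:395]; b=cv2.imread("pics/side0.png")[210:310,290:410]
a=cv2.resize(a,(400,400),interpolation=cv2.INTER_CUBIC); b=cv2.resize(b,(400,333),interpolation=cv2.INTER_CUBIC)
c=np.zeros((400,800,3),np.uint8); c[:,:400]=a; c[:333,400:]=b
c=cv2.convertScaleAbs(c,alpha=1.3); cv2.imwrite("pics/crop0.png",c)
E
```

```text
(no output)
```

View pics/crop0.png

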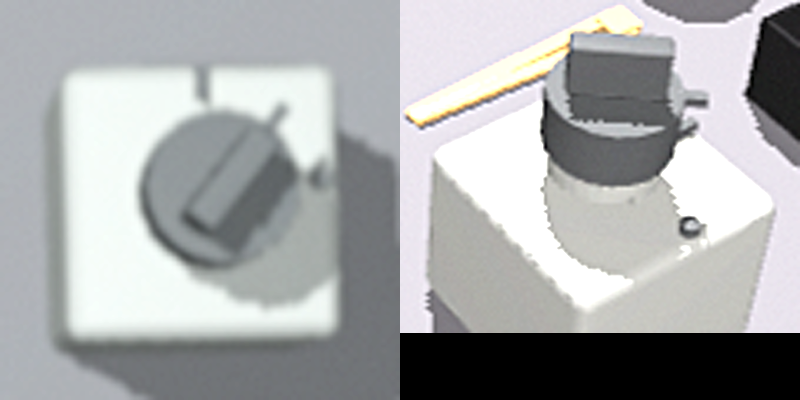

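The crop confirms it: the grey cap sits on the square canister. In crop pixels the rib is at (203,85), the stud at (319,175) and the nose tip at about (281,107), so the nose is clockwise of the rib.

```bash
python3 - <<'E'
from h import *
d=np.load("pics/top0.npz");K,Rc,pc=d["K"],d["Rc"],d["pc"]
f=lambda x,y:(310+(x+.5)/4.706-.5,125+(y+.5)/4.706-.5)
ang=lambda v:np.degrees(np.arctan2(v[1],v[0]))
cs=[ray(K,Rc,pc,f(*p),.1) for p in((65,68),(335,68),(65,335),(335,335))]
C=np.mean(cs,0);print("canister",C,"size",np.linalg.norm(cs[0]-cs[1]),"edges",ang(cs[0]-cs[2]),ang(cs[1]-cs[3]))
rib=ray(K,Rc,pc,f(203,84),.106);stud=ray(K,Rc,pc,f(319,175),.104)
for n,p in(("rib",rib),("stud",stud)):print(n,p,np.linalg.norm((p-C)[:2]),ang(p-C))
bar=ray(K,Rc,pc,f(233,170),.182);a=ray(K,Rc,pc,f(260,132),.182);b=ray(K,Rc,pc,f(205,220),.182)
nose=ray(K,Rc,pc,f(281,107),.1515)
print("bar top ctr",bar,"nose",nose,np.linalg.norm((nose-C)[:2]),ang(nose-C))
img=cv2.imread("pics/top0.png")
for z,n in((.182,"bartop"),(.154,"captop")):print(n,((proj(K,Rc,pc,[*C[:2],z])-[310,125]+.5)*4.706))
# bar-top edges by crop pts: left edge (186,213)->(247,128), right edge (208,226)->(270,140)
for p,q in(((186,213),(249,128)),((210,226),(273,142))):print("bar edge",ang(ray(K,Rc,pc,f(*q),.182)-ray(K,Rc,pc,f(*p),.182)))
print("bar ends ctr",(ray(K,Rc,pc,f(198,220),.182)+ray(K,Rc,pc,f(261,135),.182))/2)
E
```

```text
canister [ 0.54719377 -0.16372673  0.1       ] size 0.11713559649194898 edges 1.3992366586531666 1.1239970515291624
rib [ 0.5971624  -0.16298231  0.106     ] 0.04997416640589963 0.8535095344266321
stud [ 0.5595105  -0.21417933  0.104     ] 0.05193425761296833 -76.28102447794981
bar top ctr [ 0.54964438 -0.164267    0.182     ] nose [ 0.58056653 -0.18847874  0.1515    ] 0.041550007814588605 -36.563711999801825
bartop [232.01425073 176.57726172]
captop [220.68367071 185.61606148]
bar edge -35.04183179730601
bar edge -35.38852340250244
bar ends ctr [ 0.54661532 -0.162946    0.182     ]
```

Call:
{"op": "servo_tool", "data": {"plan": [[1,[-3.1,-2.24,-0.5],[0,0,0]],[1,[-3.1,-2.24,-0.5],[0,0,0]],[1,[-3.1,-2.24,-0.5],[0,0,0]],[1,[-3.1,-2.24,-0.5],[0,0,0]],[1,[-3.1,-2.24,-0.5],[0,0,0]],[1,[-3.1,-2.24,-0.5],[0,0,0]],[1,[-3.1,-2.24,-0.5],[0,0,0]],[1,[-3.1,-2.24,-0.5],[0,0,0]],[1,[-3.1,-2.24,-0.5],[0,0,0]],[1,[-3.1,-2.24,0],[0,0,0]],[1,[-3.1,-2.24,0],[0,0,0]],[1,[-3.1,-2.24,0],[0,0,0]],[1,[-3.1,-2.24,0],[0,0,0]],[1,[-1.7,-3.3,0],[0,0,0]],[1,[-1.7,-3.3,0],[0,0,0]],[1,[-1.7,-3.3,0],[0,0,0]],[1,[-1.7,-3.3,0],[0,0,0]],[1,[-1.7,-3.3,0],[0,0,0]],[1,[-1.7,-3.3,0],[0,0,0]],[1,[-1.7,-3.3,0],[0,0,0]]], "force": 30}}

```text
time_s: 1.82
tool_pos: [0.5461, -0.078, 0.261]
tool_rot: [-179.7, -0.4, 161.5]
force: [1.0, 0.1, 0.7]
grip_width: 0.0869
```

Call:
{"op": "servo_tool", "data": {"plan": [[1,[-0.9,-2.7,0],[0,0,0]],[1,[-0.9,-2.7,0],[0,0,0]],[1,[-0.9,-2.5,0],[0,0,0]],[1,[0,0,0],[0,0,6]],[1,[0,0,0],[0,0,6]],[1,[0,0,0],[0,0,5]],[1,[0,0,0],[0,0,0]]]}}

```text
time_s: 2.4
tool_pos: [0.5421, -0.1811, 0.26]
tool_rot: [-179.2, -0.2, 142.5]
force: [-0.2, -0.3, 0.1]
grip_width: 0.0872
```

```bash
python3 - <<'E'
from h import *
o=env.get_obs();print(o["time_s"],o["tool_pos"],o["tool_rot"],o["qpos"])
C=[.547,-.163]
im,K,Rc,pc=cam("wrist");cv2.imwrite("pics/w1.png",im);np.savez("pics/w1.npz",K=K,Rc=Rc,pc=pc)
print(proj(K,Rc,pc,[*C,.182]),proj(K,Rc,pc,[*C,.154]))
E
```

```text
2.4 [ 0.5420844  -0.18113113  0.26003469] [-179.21601927   -0.18576851  142.53280933] [-17.22032341   8.99331688  36.80880607  92.2265992   -4.74583834
  81.00514927  72.56392746]
[300.77890598 204.47264497] [299.03781034 196.49565178]
```

View pics/w1.png

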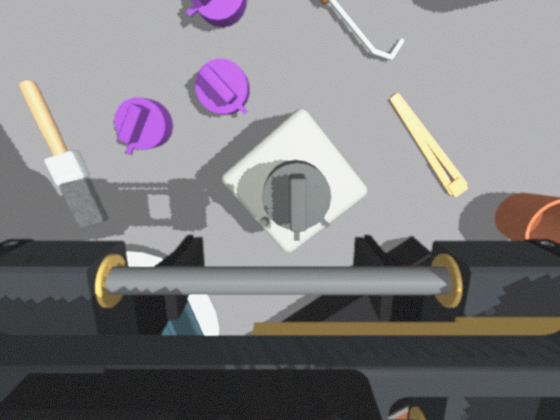

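The wrist view shows the bar top centred near (298,204), where I predicted (301,204). The bar is lined up with the jaws. I'll correct sideways and go down partway.

Call:
{"op": "servo_tool", "data": {"plan": [[1,[0.35,0.85,0],[-0.4,0,-0.8]],[1,[0.35,0.85,1.5],[-0.4,0,-0.7]],[1,[0,0,2],[0,0,0]],[1,[0,0,1.5],[0,0,0]],[1,[0,0,0],[0,0,0]],[1,[0,0,0],[0,0,0]]]}}

```text
time_s: 2.95
tool_pos: [0.5485, -0.1566, 0.2089]
tool_rot: [179.7, -0.2, 145.6]
force: [-0.0, 0.3, 0.7]
grip_width: 0.0872
```

Call:
{"op": "servo_tool", "data": {"plan": [[1,[-0.24,-0.6,0],[0,0,0.8]],[1,[0,0,0],[0,0,0]],[1,[0,0,1],[0,0,0]],[1,[0,0,1],[0,0,0]],[1,[0,0,1],[0,0,0]],[1,[0,0,0],[0,0,0]],[1,[0,0,0],[0,0,0]]]}}

```text
time_s: 3.53
tool_pos: [0.5489, -0.1629, 0.1792]
tool_rot: [179.5, 0.1, 144.9]
force: [0.3, -0.8, -0.6]
grip_width: 0.0867
```

Call:
{"op": "servo_tool", "data": {"plan": [[1,[0.16,-0.1,0.7],[0.4,0,0]],[1,[0,0,0.7],[0,0,0]],[1,[0,0,0.6],[0,0,0]],[1,[0,0,0],[0,0,0]],[1,[0,0,0],[0,0,0]]]}}

```text
time_s: 3.95
tool_pos: [0.5466, -0.1626, 0.1565]
tool_rot: [180.0, 0.0, 144.9]
force: [0.8, -0.5, -0.3]
grip_width: 0.087
```

Call:
{"op": "servo_tool", "data": {"plan": [[0,[0,0,0],[0,0,0]],[0,[0,0,0],[0,0,0]],[0,[0,0,0],[0,0,0]],[0,[0,0,0],[0,0,0]],[0,[0,0,0],[0,0,0]],[0,[0,0,0],[0,0,0]],[0,[0,0,0],[0,0,0]],[0,[0,0,0],[0,0,0]]], "force": 30}}

```text
time_s: 4.62
tool_pos: [0.5475, -0.1629, 0.1578]
tool_rot: [179.9, 0.1, 144.9]
force: [-0.3, -0.4, 0.0]
grip_width: 0.0417
```

Call:
{"op": "servo_tool", "data": {"plan": [[0,[0,0,0],[0,0,0]],[0,[0,0,0],[0,0,0]],[0,[0,0,0],[0,0,0]],[0,[0,0,0],[0,0,0]],[0,[0,0,0],[0,0,0]],[0,[0,0,0],[0,0,0]],[0,[0,0,0],[0,0,0]]]}}

```text
time_s: 5.2
tool_pos: [0.5471, -0.1636, 0.1579]
tool_rot: [180.0, 0.1, 144.9]
force: [-0.6, 0.2, 1.1]
grip_width: 0.0138
```

Call:
{"op": "servo_tool", "data": {"plan": [[0,[0,0,0],[0,0,-4]],[0,[0,0,0],[0,0,-4]],[0,[0,0,0],[0,0,-4]],[0,[0,0,0],[0,0,-4]],[0,[0,0,0],[0,0,-4]],[0,[0,0,0],[0,0,-4]],[0,[0,0,0],[0,0,-4]],[0,[0,0,0],[0,0,-4]],[0,[0,0,0],[0,0,0]],[0,[0,0,0],[0,0,0]]]}}

```text
time_s: 6.03
tool_pos: [0.5468, -0.1634, 0.1569]
tool_rot: [-179.9, 0.1, 178.3]
force: [-0.3, -0.1, 0.2]
grip_width: 0.014
```

```bash
python3 - <<'E'
from h import *
o=env.get_obs();print(o["time_s"],o["tool_pos"],o["tool_rot"],o["force"],o["wrist_torque"],o["qpos"])
im,K,Rc,pc=cam("top");a=im[125:210,310:395];a=cv2.resize(a,(500,500),interpolation=cv2.INTER_CUBIC)
im,K,Rc,pc=cam("wrist");cv2.imwrite("pics/w2.png",im)
c=np.zeros((500,800,3),np.uint8);c[:,:500]=a
im,K,Rc,pc=cam("side");c[:300,500:]=cv2.resize(im[200:320,280:400],(300,300));cv2.imwrite("pics/c2.png",c)
E
```

```text
6.0333 [ 0.54682161 -0.16343707  0.15689884] [-1.79949612e+02  6.65313539e-02  1.78348254e+02] [-0.27400933 -0.13811691  0.15941706] [-0.0293384   0.03225647  0.01891388] [-13.79884084  11.96486169  31.55436689 100.75249525  -6.63749572
  69.06206933 107.91816849]
```

View pics/c2.png

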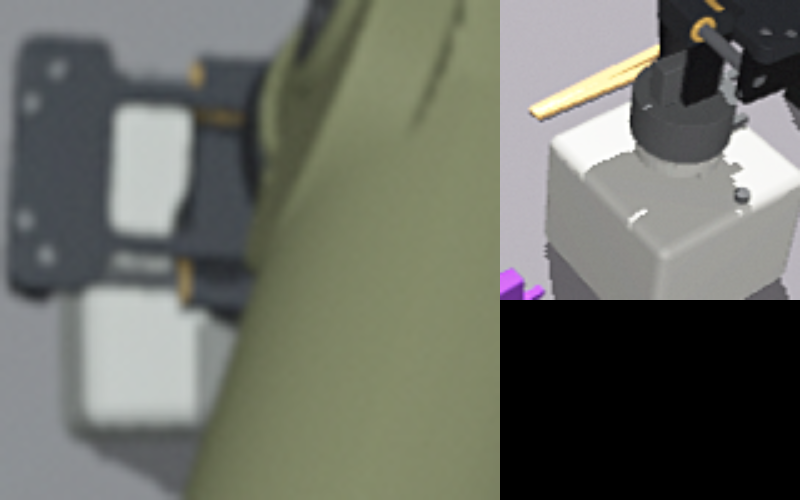

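The arm hides the top view. The side view shows the cap has turned with the grip. I'll turn 3° more and let it down in small steps.

Call:
{"op": "servo_tool", "data": {"plan": [[0,[0,0,0],[0,0,-3]],[0,[0,0,0],[0,0,0]],[0,[0,0,0],[0,0,0]],[0,[0,0,0.25],[0,0,0]],[0,[0,0,0.25],[0,0,0]],[0,[0,0,0.2],[0,0,0]],[0,[0,0,0],[0,0,0]]]}}

```text
time_s: 6.77
tool_pos: [0.5467, -0.1636, 0.1491]
tool_rot: [-179.9, 0.0, -179.0]
force: [-0.4, -0.6, -0.4]
grip_width: 0.0141
```

Call:
{"op": "servo_tool", "data": {"plan": [[0,[0,0,0.2],[0,0,0]],[0,[0,0,0],[0,0,0]],[0,[0,0,0],[0,0,0]]]}}

```text
time_s: 7.02
tool_pos: [0.5469, -0.1638, 0.1469]
tool_rot: [-179.9, 0.1, -179.0]
force: [-0.1, -0.9, -0.7]
grip_width: 0.0139
```

```bash
python3 - <<'E'
from h import *
o=env.get_obs();print(o["time_s"],o["tool_pos"],o["tool_rot"],o["force"],o["wrist_torque"],o["grip_width"])
im,K,Rc,pc=cam("wrist");c=np.zeros((420,800,3),np.uint8);c[:,:400]=im[:,80:480]
im,K,Rc,pc=cam("side");c[:400,400:]=cv2.resize(im[200:320,280:400],(400,400));cv2.imwrite("pics/c3.png",c)
E
```

```text
7.0167 [ 0.54688232 -0.16377337  0.14690858] [-1.79913567e+02  6.72975988e-02 -1.79034574e+02] [-0.13028339 -0.85400664 -0.71779412] [-0.06245626  0.06627691  0.01054537] 0.013912495543470581
```

View pics/c3.png

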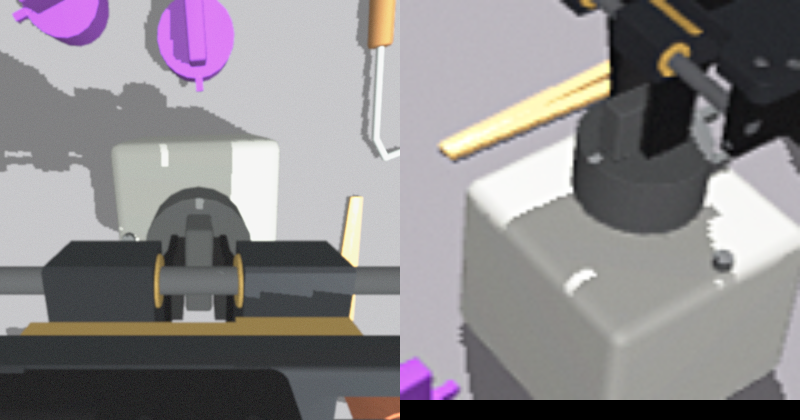

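The side view shows the cap has dropped in: its skirt is down and there is no contact force. Now I'll screw it clockwise while following the sink.

Call:
{"op": "servo_tool", "data": {"plan": [[0,[0,0,0],[0,0,5]],[0,[0,0,0],[0,0,5]],[0,[0,0,0.04],[0,0,5]],[0,[0,0,0.04],[0,0,5]],[0,[0,0,0.04],[0,0,5]],[0,[0,0,0.04],[0,0,5]],[0,[0,0,0.04],[0,0,5]],[0,[0,0,0.04],[0,0,5]],[0,[0,0,0],[0,0,0]],[0,[0,0,0],[0,0,0]]]}}

```text
time_s: 7.95
tool_pos: [0.5471, -0.164, 0.1454]
tool_rot: [180.0, 0.2, 139.1]
force: [1.0, -1.4, -0.7]
grip_width: 0.0134
```

Call:
{"op": "servo_tool", "data": {"plan": [[0,[0,0,0.08],[0,0,5]],[0,[0,0,0.08],[0,0,5]],[0,[0,0,0.07],[0,0,5]],[0,[0,0,0.07],[0,0,5]],[0,[0,0,0.06],[0,0,5]],[0,[0,0,0.05],[0,0,5]],[0,[0,0,0],[0,0,3]],[0,[0,0,0],[0,0,0]],[0,[0,0,0],[0,0,0]]]}}

```text
time_s: 8.7
tool_pos: [0.5474, -0.1646, 0.1421]
tool_rot: [179.9, 0.2, 105.9]
force: [-0.0, -0.2, -1.5]
grip_width: 0.0138
```

```bash
python3 - <<'E'
from h import *
o=env.get_obs();print(o["time_s"],o["tool_pos"],o["tool_rot"],o["force"],o["wrist_torque"],o["grip_width"])
E
```

```text
8.7 [ 0.54743143 -0.16455088  0.14210953] [179.85130184   0.18263545 105.89566384] [-0.02469537 -0.22697139 -1.46062554] [-0.16416325  0.14108526 -0.00330884] 0.013797124741495512
```

Call:
{"op": "servo_tool", "data": {"plan": [[0,[0,0,0.08],[0,0,3]],[0,[0,0,0],[0,0,0]],[0,[0,0,0],[0,0,0]],[0,[0,0,0.03],[0,0,2]],[0,[0,0,0],[0,0,0]],[0,[0,0,0],[0,0,0]]]}}

```text
time_s: 9.2
tool_pos: [0.5473, -0.1651, 0.1415]
tool_rot: [179.8, 0.2, 101.7]
force: [-0.6, -0.3, -0.4]
grip_width: 0.0139
```

```bash
python3 - <<'E'
from h import *
o=env.get_obs();print(o["time_s"],o["tool_pos"],o["tool_rot"],o["force"],o["wrist_torque"],o["grip_width"])
E
```

```text
9.2 [ 0.54730095 -0.165128    0.14153172] [179.8400978    0.20040403 101.6501763 ] [-0.61856191 -0.306355   -0.3720684 ] [-0.16668348  0.13684478  0.00091381] 0.01387931311290002
```

Call:
{"op": "servo_tool", "data": {"plan": [[0,[0,0,0.04],[0,0,2]],[0,[0,0,0],[0,0,0]],[0,[0,0,0],[0,0,0]]]}}

```text
time_s: 9.45
tool_pos: [0.5471, -0.1651, 0.1415]
tool_rot: [179.9, 0.2, 100.0]
force: [-0.8, -0.5, -1.2]
grip_width: 0.0134
```

```bash
python3 - <<'E'
from h import *
o=env.get_obs();print(o["time_s"],o["tool_pos"],o["tool_rot"],o["force"],o["wrist_torque"],o["grip_width"])
E
```

```text
9.45 [ 0.54709497 -0.16509996  0.14149319] [179.86471212   0.19060165 100.00885782] [-0.7532941  -0.49644256 -1.18397501] [-0.21829307  0.18882194  0.2170583 ] 0.013425404523751985
```

Call:
{"op": "servo_tool", "data": {"plan": [[0,[0,0,0.05],[0,0,2]],[0,[0,0,0],[0,0,0]],[0,[0,0,0],[0,0,0]]]}}

```text
time_s: 9.7
tool_pos: [0.547, -0.1653, 0.1415]
tool_rot: [179.9, 0.2, 98.4]
force: [-1.0, -0.6, 0.1]
grip_width: 0.0142
```

```bash
python3 - <<'E'
from h import *
o=env.get_obs();print(o["time_s"],o["tool_pos"],o["tool_rot"],o["force"],o["wrist_torque"],o["grip_width"])
E
```

```text
9.7 [ 0.54699639 -0.16525584  0.1414574 ] [179.88918263   0.22950899  98.41813843] [-0.99400118 -0.62177736  0.14270589] [-0.2368237   0.24748509  0.51529368] 0.014178464636627468
```

The clockwise torque rises from 0 to 0.5 N·m at 98.4°, so the cap is at its stop. I'll release, lift and check.

Call:
{"op": "servo_tool", "data": {"plan": [[1,[0,0,0],[0,0,0]],[1,[0,0,0],[0,0,0]],[1,[0,0,0],[0,0,0]],[1,[0,0,0],[0,0,0]],[1,[0,0,0],[0,0,0]],[1,[0,0,0],[0,0,0]],[1,[0,0,-0.3],[0,0,0]],[1,[0,0,-1],[0,0,0]],[1,[0,0,-2],[0,0,0]],[1,[0,0,-3],[0,0,0]],[1,[0,0,-3],[0,0,0]],[1,[0,0,-3],[0,0,0]],[1,[0,0,-2],[0,0,0]],[1,[0,0,0],[0,0,0]]]}}

```text
time_s: 10.87
tool_pos: [0.546, -0.1642, 0.2939]
tool_rot: [179.8, 0.1, 98.4]
force: [1.3, -0.4, 0.7]
grip_width: 0.0862
```

Call:
{"op": "servo_tool", "data": {"plan": [[1,[3.5,0,0],[0,0,0]],[1,[3.5,0,0],[0,0,0]],[1,[3.5,0,0],[0,0,0]],[1,[3.5,0,0],[0,0,0]],[1,[3.5,0,0],[0,0,0]],[1,[3,0,0],[0,0,0]],[1,[0,0,0],[0,0,0]],[1,[0,0,0],[0,0,0]]]}}

```text
time_s: 11.53
tool_pos: [0.515, 0.0428, 0.2966]
tool_rot: [179.4, 0.3, 97.9]
force: [-0.3, -1.4, -0.1]
grip_width: 0.0869
```

```bash
python3 - <<'E'
from h import *
o=env.get_obs();print(o["time_s"],o["tool_pos"],o["force"])
im,K,Rc,pc=cam("top");c=np.zeros((400,800,3),np.uint8);c[:,:400]=cv2.resize(im[125:210,310:395],(400,400),interpolation=cv2.INTER_CUBIC)
im,K,Rc,pc=cam("side");c[:333,400:]=cv2.resize(im[210:310,290:410],(400,333),interpolation=cv2.INTER_CUBIC);cv2.imwrite("pics/c4.png",cv2.convertScaleAbs(c,alpha=1.3))
E
```

```text
11.5333 [0.51497945 0.04276457 0.29661808] [-0.29825221 -1.43023476 -0.11511183]
```

View pics/c4.png

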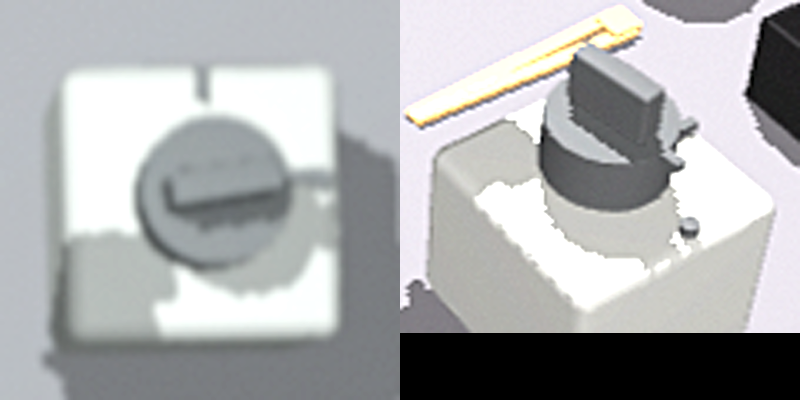

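```bash
python3 - <<'E'
from h import *
d=np.load("pics/side0.npz");K,Rc,pc=d["K"],d["Rc"],d["pc"]
t=np.load("pics/top0.npz")
C=np.array([.547,-.163])
g=lambda p:((np.array(p)-[290,210]+.5)*3.333+[400,0]).round(0)
gt=lambda p:((np.array(p)-[310,125]+.5)*4.706).round(0)
print("init nose",g(proj(K,Rc,pc,[*(C+.04*np.array([np.cos(np.radians(-35.2)),np.sin(np.radians(-35.2))])),.1515])))
for a in(-76,-80,-82):
  u=np.array([np.cos(np.radians(a)),np.sin(np.radians(a))]);v=np.array([-u[1],u[0]])
  for zg in(.151,.154,.157):
    print(a,zg,"nose",g(proj(K,Rc,pc,[*(C+.04*u),zg-.0165])),"topnose",gt(proj(t["K"],t["Rc"],t["pc"],[*(C+.04*u),zg-.0165])),"bar corners",[g(proj(K,Rc,pc,[*(C+s*.023*u+w*.007*v),zg+.014])).tolist() for s,w in((1,1),(1,-1),(-1,-1),(-1,1))])
print("stud",g(proj(K,Rc,pc,[.5595,-.2142,.106])))
E
```

```text
init nose [698.  98.]
-76 0.151 nose [676. 164.] topnose [305. 172.] bar corners [[663.0, 88.0], [644.0, 103.0], [563.0, 54.0], [583.0, 40.0]]
-76 0.154 nose [677. 159.] topnose [306. 171.] bar corners [[664.0, 83.0], [645.0, 98.0], [564.0, 49.0], [583.0, 35.0]]
-76 0.157 nose [678. 154.] topnose [307. 170.] bar corners [[665.0, 78.0], [646.0, 93.0], [564.0, 44.0], [584.0, 30.0]]
-80 0.151 nose [672. 167.] topnose [306. 178.] bar corners [[662.0, 90.0], [641.0, 104.0], [565.0, 52.0], [586.0, 39.0]]
-80 0.154 nose [673. 162.] topnose [307. 177.] bar corners [[663.0, 85.0], [642.0, 99.0], [565.0, 47.0], [586.0, 34.0]]
-80 0.157 nose [674. 157.] topnose [309. 176.] bar corners [[664.0, 80.0], [643.0, 94.0], [566.0, 42.0], [587.0, 29.0]]
-82 0.151 nose [670. 168.] topnose [306. 182.] bar corners [[661.0, 91.0], [639.0, 104.0], [566.0, 51.0], [587.0, 38.0]]
-82 0.154 nose [671. 164.] topnose [308. 181.] bar corners [[662.0, 86.0], [640.0, 99.0], [566.0, 46.0], [588.0, 33.0]]
-82 0.157 nose [672. 159.] topnose [309. 180.] bar corners [[663.0, 81.0], [641.0, 94.0], [567.0, 41.0], [589.0, 28.0]]
stud [690. 223.]
```

```bash
python3 - <<'E'
from h import *
im,*_=cam("side");cv2.imwrite("pics/s5.png",cv2.resize(im[210:285,315:405],(800,667),interpolation=cv2.INTER_CUBIC)[:600])
E
```

```text
(no output)
```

View pics/s5.png

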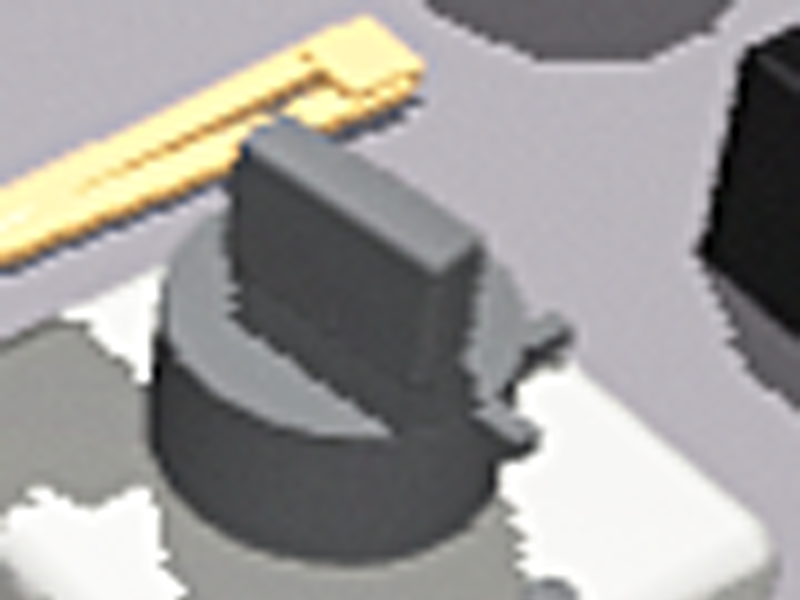

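The side view shows the bar's top corners at about (666,92), (648,105) and (590,47) in the earlier crop's frame. That matches the prediction for cap_grip at 151 mm and a nose angle of about −79°, with the nose tip near the stud. I'll check the drum and hand in.

```bash
python3 - <<'E'
from h import *
im,*_=cam("side");a=cv2.imread("pics/side0.png")
print("drum side diff",cv2.absdiff(im,a)[120:220,190:250].mean())
o=env.get_obs();print(o["time_s"],o["force"]);print(env.sign_off())
E
```

```text
drum side diff 3.637611111111111
11.7333 [ 0.58725508  0.08136202 -0.36059511]
the job is handed in; nothing more can be done
None
```

The cap on the square canister is screwed down to the round stud, and I have let go and handed the job in at about 11.7 s.

- **Turning back:** I gripped the bar and turned the cap about 36° counter-clockwise to the rib. It let down 11 mm with almost no force, and the side view showed it had dropped in.
- **Screwing down:** I turned it about 82° clockwise while following the sink. The torque rose from 0 to 0.5 N·m at the end, which I took as the stop. I then opened the gripper, lifted clear and moved aside.
- **Final position:** In the side view the bar corners match a cap height of about 151 mm and a nose angle of about −79°, at the stud. Some corner pixels were off by what I judge to be about 2 mm, which is within the cap's sideways play. My two readings of the rib direction, from the canister's edges and from the stud, disagreed by about 2°. I relied on the torque rise to settle the end point.
- **Drum:** The gripper passed well above it, with no contact force in any reading I took. The before/after side images differ by a mean of 3.6 grey levels around the drum. I put that down to the arm's changed shadow and did not look at it further.

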